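Restow the dosing kit in reverse order

ROBOT

A 6-joint arm with a two-finger parallel gripper is mounted at the origin on a cart in front of the work surface, level with it; the furniture and walls round the work are solid. World frame = base frame: x ahead of the robot, y to its left, z up, the work surface at z = 0. Lengths are in m, angles in rad, forces in N, time in s.
With the tool pointing down it reaches from about 0.35 to 0.775 m from the base axis. Payload 7.3 kg.
Tool frame: the origin (TCP) lies midway between the tips of the shut fingers; the grasp point (between the pads) lies 19 mm behind it; z points along the fingers, y is the line along which they close (so a half turn about z gives the same grasp; the last joint's range is limited). The gripper opens to 92 mm and grips with 3 to 60 N. Pads are 19 mm wide; open, the fingers measure 130 mm over their backs; the gripper's body (75 mm by 190 mm) begins 47 mm behind the grasp point.
Start: joints at [1.169, 0.342, 1.524, -0, 1.275, -0.146], TCP at [0.133, 0.508, 0.227] pointing down, gripper open.
Joint ranges: [-2.53, 2.53], [-0.77, 2.02], [0.04, 2.7], [-1, 4.14], [0.28, 2.66], [-3.11, 3.11]. Speed limits (rad/s): [2.57, 2.57, 3.14, 3.14, 3.14, 3.14].

INTERFACE

Orientations are given as [roll, pitch, yaw] about the fixed x, y, z axes, in that order (R = Rz(yaw) Ry(pitch) Rx(roll)).
In Python, from cell import robot, read_camera, camera_params, nets gives the robot as it stands. The module is installed in compiled form; this text tells all that it offers.
- The arm moves only by the tool step_arm, never from a script. Its argument "steps" is a list of rows, each an object of numbers: "x", "y", "z": the shift along the tool's x, y, z as a fraction of full scale; "rx", "ry", "rz": the turn, a rotation vector about the tool's x, y, z as a fraction of full scale; "claw": the opening, from -1 (shut) to 1 (fully open). In form: [{"x": .., "y": .., "z": .., "rx": .., "ry": .., "rz": .., "claw": ..}, ...]. A call has 1 to 12 rows; each row is the pose to reach, as a shift and turn from the pose commanded when the call began, along the tool's axes at that moment; what a row does not reach only later rows make up. Full scale, the value 1, is 750 mm for a shift and pi/4 rad for a turn. A row lasts 1/12 s, in which the tool goes at most 41.7 mm and 7.16 degrees, less where a joint would pass 70% of its speed; a pose out of reach is approached as far as the arm can. A call with a number of a shift or a turn outside -1 to 1 is refused whole. A call with a gripper value outside its range is refused whole. The fingers move at their own pace and stop on an object; "squeeze" is the grip in N (left out, the last holds). Time passes only in rows, so rows that repeat a pose let the fingers close. It gives the time, the measured TCP pose, the force, the opening and the grip force at its end, in the units of the state.
- robot.observe(): the state, without advancing time (a new reading comes with each control period).
- read_camera(name): name is "scene" or "top" or "wrist"; returns (picture, depth): 400x640x3 uint8, blue, green, red; 400x640 float32, m along the optical axis (not along the pixel's ray), 0 where there is no reading.
- camera_params(name): a dict with "fx", "fy", "cx", "cy" (pixels), "k1" (the pictures are not rectified: a ray, as slopes to the right and down, at radius r is drawn at 1 + k1 r^2 times it, then the intrinsics apply), "R" (3x3) and "t" (3): a world point X has camera coordinates R X + t; the wrist camera has in their place "hand_eye" (4x4, takes a point from camera to tool coordinates, whose origin is the TCP and whose axes are the flange's). Camera axes: x right, y down, z forward; pixel columns grow to the right and rows downward; lengths in m; the calibration is good to about 2 mm. A picture is of the moment at which its call begins: read the wrist's pose just before it. camera_params takes no time and is no camera call.
- robot.hand_in(): hands the job in; it is judged then, once.
Trained networks look in the newest picture that a camera, given by its name, has taken for a name from the list of things; names that differ only in an ending like _2 or _b are one class to them, and where a whole thing is asked for, a point or a joint stands for the part that bears it (a point fixed in the world has none). Each returns a list of dicts, best first, with "conf" (0 to 1); they miss things now and then, are a little off and sometimes report something else, mostly with a low value. They report only what shows in the picture. A call takes as long as a camera call. They do not tell look-alikes from the thing itself.
- nets.masks_of(camera, query): "region" (400x640 bool, what is visible of it) and "box" ([left, top, right, bottom] in pixels, round what is visible of it).
- nets.landmark_of(camera, query): "pixel" ([row, column] in pixels: a listed point, or the origin of a listed thing).
The state is a dict: "time": time; "qpos": joint angles; "qvel": joint speeds; "joint_efforts": joint torques, N m; "tool_pos": TCP position; "tool_rot": TCP orientation; "contact_force": force on the tool from outside, world axes, zero at the start; "torque": the same for the moment, N m; "opening": finger opening in m; "grip_force": force on a finger pad.
Only numpy, scipy, OpenCV 4.12 (cv2) and the standard library are available. Lean on these libraries where they do the work, as an engineer would, in place of code of your own. Each camera call takes 0.05 s, during which the arm holds its last target. There are 200 camera calls.

TASK

Move the dosing cup, the small bottle, the jar and the tin from the steel draining rack into the pockets of the grey stow rack, in reverse order: what stood furthest left on the draining rack goes into the furthest right pocket, and so on, because the stow rack is worked from its other side. Each must end upright, standing on the floor in the middle of its own pocket, released and at rest; do not tip any of them over on the way.

Things in the scene. Friction and masses are not known exactly. Their poses are not given: they have to be found in the camera images.
- drain_rack: Start rack: fixed bright steel plate 92 x 385 mm, thin wire rails along front and back edge (top 24 mm above table). Row runs left to right as the robot sees it; nearer or farther rack. Origin: centre of underside, on the table; x away from the robot, y left along the row, z up. Four places at y = +141, +47, -47, -141 mm, x = 0, each with a square white saucer.
- stow_rack: Goal rack, empty: fixed grey plastic block 92 x 385 x 16 mm, a low wire loop (37 mm high) at each end. Row runs left to right as the robot sees it; nearer or farther rack. Origin: centre of underside, on the table; x away from the robot, y left along the row, z up. Four square pockets at y = +141, +47, -47, -141 mm, x = 0, each 80 x 80 mm, 10 mm deep, floor 6 mm above the table.
- dosing_cup: Open off-white plastic cup, 68 mm tall, round, 65 mm across the rim, 50 mm across the bottom; can be gripped across the outside 50 mm above its bottom (some 60 mm wide there). 30 g. Rigid; a 15 N grip holds it. Origin: centre of its underside, z its upright axis. Stands in its saucer at the start, bottom 12 mm above the table.
- sample_bottle: Slim round white plastic bottle with black screw cap and paper label, 40 mm in diameter, 90 mm tall; grip the body 42 mm above the bottom. About 90 g. Rigid; a 15 N grip holds it. Origin: centre of its underside, z its upright axis. Stands in its saucer at the start, bottom 12 mm above the table.
- tablet_jar: Low squat round jar, clear plastic with white lid and paper label, 60 mm in diameter, 55 mm tall; grip it across, 33 mm above the bottom. About 110 g. Rigid; a 15 N grip holds it. Origin: centre of its underside, z its upright axis. Stands in its saucer at the start, bottom 12 mm above the table.
- polish_tin: Plain bare-metal round tin without label, 51 mm in diameter, 78 mm tall; grip the side 42 mm above the bottom. About 120 g. Rigid; a 15 N grip holds it. Origin: centre of its underside, z its upright axis. Stands in its saucer at the start, bottom 12 mm above the table.
- dosing_cup_saucer: Square white saucer 78 x 78 x 8 mm, all four alike, in which the dosing cup stands at the start. Fixed in one of the draining rack's places; stays there and so shows where the thing came from. Origin: centre of underside, 8 mm above the table, axes as the draining rack; inner floor 4 mm higher.
- sample_bottle_saucer: Square white saucer 78 x 78 x 8 mm, all four alike, in which the sample bottle stands at the start. Fixed in one of the draining rack's places; stays there and so shows where the thing came from. Origin: centre of underside, 8 mm above the table, axes as the draining rack; inner floor 4 mm higher.
- tablet_jar_saucer: Square white saucer 78 x 78 x 8 mm, all four alike, in which the tablet jar stands at the start. Fixed in one of the draining rack's places; stays there and so shows where the thing came from. Origin: centre of underside, 8 mm above the table, axes as the draining rack; inner floor 4 mm higher.
- polish_tin_saucer: Square white saucer 78 x 78 x 8 mm, all four alike, in which the polish tin stands at the start. Fixed in one of the draining rack's places; stays there and so shows where the thing came from. Origin: centre of underside, 8 mm above the table, axes as the draining rack; inner floor 4 mm higher.
Not all that is in view belongs to the job. Leave any green or orange look-alike of the polish_tin alone. What is shaped like the sample_bottle but blue is not meant.

How it is judged:
By the outcome, as a careful person would: the job done as asked, in the order asked, and still so for the second after the job is handed in, with the robot touching nothing.
It also fails if it takes over 96 s, if anything falls off the work surface, if the arm or the gripper's body presses on something with over 40 N, if the wrist force passes 120 N, or if a joint passes its speed limit or range.

## Working session

There is one attempt and no reset: what is moved stays moved. The work goes in short steps, Python scripts to look and compute and a tool call to move; the robot and the scene stay as the last step left them, time stands still between calls to the robot, and variables do not carry over. Pictures are saved under pics/ and viewed, at most 14 in all, crops included, and the job is handed in when it is done.

Besides the shell and the picture viewer there is one more tool, called as name(argument=value, ...) on one line, values as JSON. step_arm: Moves the arm, as the interface text tells. Its arguments: {"type":"object","properties":{"steps":{"type":"array","items":{"type":"object","properties":{"x":{"type":"number","minimum":-1,"maximum":1},"y":{"type":"number","minimum":-1,"maximum":1},"z":{"type":"number","minimum":-1,"maximum":1},"rx":{"type":"number","minimum":-1,"maximum":1},"ry":{"type":"number","minimum":-1,"maximum":1},"rz":{"type":"number","minimum":-1,"maximum":1},"claw":{"type":"number"}}}},"squeeze":{"type":"number"}},"required":["steps"]}

```bash
mkdir -p pics
python3 - <<'E'
from cell import robot, read_camera, camera_params, nets
import cv2
for c in ("scene","top"):
    p,d=read_camera(c); cv2.imwrite(f"pics/{c}0.png",p)
s=robot.observe(); print({k:s[k] for k in("time","tool_pos","tool_rot","opening","contact_force")})
for c in("scene","top"):print({k:v for k,v in camera_params(c).items()})
E
```

```text
{'time': 0.1, 'tool_pos': array([0.13268493, 0.50757235, 0.22612548]), 'tool_rot': array([-3.14023189e+00, -1.73654682e-04,  2.88581723e+00]), 'opening': 0.09192631639954045, 'contact_force': array([-0.39269827, -0.40673901,  0.20007519])}
{'fx': 464.83010919918115, 'fy': 464.83010919918115, 'cx': 323.1035783985086, 'cy': 205.96432620272117, 'k1': -0.09801051584153395, 'R': array([[-0.44685603, -0.89454993,  0.01000507],
       [-0.57768076,  0.27999427, -0.76673864],
       [ 0.68308464, -0.34840152, -0.64188142]]), 't': array([0.23852818, 0.33900253, 0.50146584])}
{'fx': 481.3907829145828, 'fy': 481.3907829145828, 'cx': 310.9271159353509, 'cy': 193.35096444047383, 'k1': -0.11180926143944062, 'R': array([[ 0.01637723, -0.99957705, -0.02403145],
       [-0.99741847, -0.0146518 , -0.07029743],
       [ 0.0699156 ,  0.02512069, -0.99723656]]), 't': array([-0.00487915,  0.57292174,  1.16154938])}
```

View pics/scene0.png

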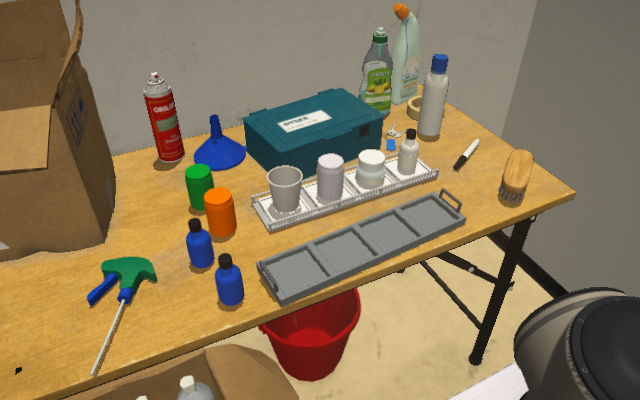

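View pics/top0.png

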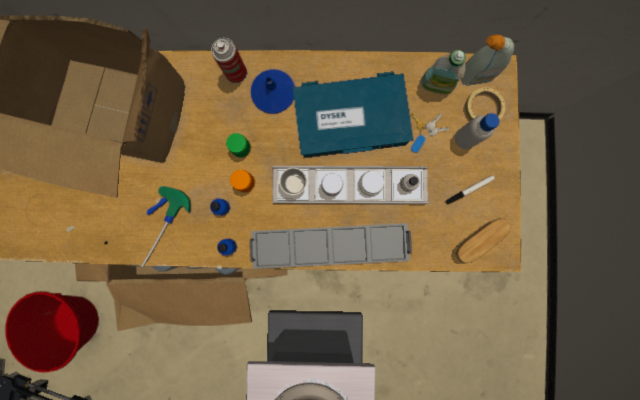

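The scene view shows the drain rack, left to right: cup (285,190), bare tin (330,177), jar (370,170) and bottle (408,155). The green and orange tins and the blue bottles stand outside it. The near stow rack is empty. So the cup goes to pocket -141, the tin to -47, the jar to +47 and the bottle to +141.

```bash
cat > h.py <<'E'
import numpy as np, cv2
from cell import robot, read_camera, camera_params, nets
def cloud(c,d):
    p=camera_params(c); K=np.array([[p['fx'],0,p['cx']],[0,p['fy'],p['cy']],[0,0,1]])
    v,u=np.mgrid[:400,:640]
    uv=np.stack([u,v],-1).reshape(-1,1,2).astype(float)
    n=cv2.undistortPoints(uv,K,np.array([p['k1'],0,0,0.])).reshape(400,640,2)
    X=np.dstack([n*d[...,None],d])
    return (X-p['t'])@p['R']   # R^T (X-t)
E
python3 - <<'E'
from h import *
np.set_printoptions(precision=4,suppress=True)
p,d=read_camera("top"); W=cloud("top",d)
np.save("W.npy",W)
for n in ["drain_rack","stow_rack","dosing_cup","sample_bottle","tablet_jar","polish_tin","dosing_cup_saucer"]:
    for m in nets.masks_of("top",n)[:4]:
        r=m["region"]&(d>0); P=W[r]
        z=np.percentile(P[:,2],[5,50,98])
        top=P[P[:,2]>z[2]-.006]
        c=cv2.minAreaRect(P[:,:2].astype(np.float32)); t=cv2.minAreaRect(top[:,:2].astype(np.float32))
        print(n,round(m["conf"],2),np.round(m["box"]),"z",z,"rect",np.round(c[0],4),np.round(c[1],3),round(c[2],1),"top",np.round(t[0],4),np.round(t[1],3))
# box heights
for v,u in [(90,340),(140,320),(150,400),(145,300),(185,300),(228,315)]: print(v,u,W[v,u])
E
```

```text
drain_rack 0.92 [270. 168. 429. 202.] z [0.0047 0.0097 0.0265] rect [ 0.5967 -0.0913] [0.092 0.387] 0.7 top [ 0.5965 -0.0921] [0.092 0.379]
stow_rack 0.94 [246. 223. 414. 270.] z [0.0021 0.0071 0.0266] rect [ 0.4444 -0.0427] [0.098 0.397] 3.9 top [ 0.4461 -0.0448] [0.088 0.39 ]
dosing_cup 0.91 [279. 168. 309. 193.] z [0.0118 0.0209 0.0822] rect [0.6014 0.0519] [0.078 0.064] 55.7 top [0.5983 0.0465] [0.062 0.064]
sample_bottle 0.84 [219. 239. 238. 254.] z [0.0401 0.0642 0.0921] rect [0.4396 0.2007] [0.035 0.029] 11.2 top [0.4387 0.2059] [0.017 0.018]
sample_bottle 0.63 [210. 202. 229. 218.] z [0.0282 0.0626 0.0931] rect [0.5355 0.2235] [0.037 0.037] 37.4 top [0.5364 0.2261] [0.017 0.016]
sample_bottle 0.55 [401. 175. 421. 192.] z [0.0381 0.0739 0.1047] rect [ 0.5998 -0.2313] [0.04  0.037] 49.9 top [ 0.5999 -0.2331] [0.018 0.018]
tablet_jar 0.95 [358. 171. 383. 193.] z [0.0236 0.0661 0.0711] rect [ 0.6023 -0.1414] [0.059 0.064] 82.1 top [ 0.5996 -0.1409] [0.051 0.051]
tablet_jar 0.29 [353. 171. 387. 202.] z [0.0087 0.0133 0.021 ] rect [ 0.5964 -0.1375] [0.08  0.077] 0.6 top [ 0.596  -0
[... 366 characters left out ...]
5913 -0.0444] [0.049 0.048] 64.2 top [ 0.5927 -0.0449] [0.044 0.044]
dosing_cup_saucer 0.95 [278. 172. 308. 201.] z [0.0086 0.0131 0.0198] rect [0.5946 0.0504] [0.077 0.077] 1.0 top [0.5946 0.0502] [0.077 0.077]
dosing_cup_saucer 0.57 [281. 168. 307. 195.] z [0.0123 0.0246 0.0825] rect [0.5975 0.0465] [0.063 0.061] 46.4 top [0.5978 0.0471] [0.063 0.062]
dosing_cup_saucer 0.23 [356. 171. 386. 196.] z [0.0371 0.0663 0.0711] rect [ 0.5982 -0.1406] [0.058 0.056] 75.8 top [ 0.5996 -0.1409] [0.051 0.051]
90 340 [ 0.8127 -0.0622  0.0908]
140 320 [ 0.6922 -0.0169  0.0939]
150 400 [ 0.6862 -0.217   0.0037]
145 300 [0.6814 0.0298 0.085 ]
185 300 [0.5933 0.0313 0.0186]
228 315 [ 0.4882 -0.0072  0.0152]
```

Run:
```python
from h import *
np.set_printoptions(precision=4,suppress=True)
W=np.load("W.npy"); P=W[np.isfinite(W).all(-1)&(W[...,2]>-.05)]
# box height by y-slices: min x where z>0.06, max z for x<0.70
for y in (.02,-.045,-.09,-.14,-.18,-.235):
    s=P[(abs(P[:,1]-y)<.03)&(P[:,0]>.64)&(P[:,0]<.72)&(P[:,2]>.03)]
    if len(s): print("box",y,s[:,0].min(),s[s[:,0]<.70][:,2].max() if (s[:,0]<.7).any() else None)
# stow: block points z 11..22mm
s=P[(abs(P[:,0]-.444)<.075)&(abs(P[:,1]+.043)<.23)&(P[:,2]>.010)&(P[:,2]<.022)]
print("stow",len(s),cv2.minAreaRect(s[:,:2].astype(np.float32)))
# top discs
for n,c,z0,z1 in(("cup",(.598,.047),.074,.09),("tin",(.593,-.045),.085,.1),("jar",(.5996,-.141),.062,.08),("bot",(.6,-.233),.097,.12)):
    s=P[(np.hypot(*(P[:,:2]-c).T)<.045)&(P[:,2]>z0)&(P[:,2]<z1)]
    print(n,len(s),cv2.minEnclosingCircle(s[:,:2].astype(np.float32)),s[:,:2].mean(0),np.median(s[:,2]))
print(camera_params("wrist")["hand_eye"])
# lookalike clearances near stow end
for m in nets.masks_of("scene","stow_rack")[:1]: print(m["conf"])
p,d=read_camera("scene"); S=cloud("scene",d); s=S[nets.masks_of("scene","stow_rack")[0]["region"]&(d>0)]
print(cv2.minAreaRect(s[(s[:,2]<.02)][:,:2].astype(np.float32)))
for n in("dosing_cup","tablet_jar","polish_tin","sample_bottle"):
  for m in nets.masks_of("scene",n):
    s=S[m["region"]&(d>0)]; h=s[:,2].max(); t=s[s[:,2]>h-.012]; print(n,m["conf"],h,cv2.minEnclosingCircle(t[:,:2].astype(np.float32)))
```

```text
box 0.02 0.658986616013815 0.0963877179462079
box -0.045 0.6630936512149641 0.09546955644422406
box -0.09 0.6628115160896224 0.09590580027492979
box -0.14 0.6679211943312343 0.09587839351588423
box -0.18 0.6795253551304475 0.09637841541747755
box -0.235 0.6905130267076024 0.09369296534747833
stow 1799 ((0.4438173472881317, -0.025224357843399048), (0.0926855131983757, 0.423492431640625), 3.793651819229126)
cup 117 ((0.5976458191871643, 0.046661969274282455), 0.03257831186056137) [0.5997 0.0469] 0.07907427768746272
tin 318 ((0.5928038358688354, -0.04496387764811516), 0.02352277748286724) [ 0.5926 -0.045 ] 0.09007243929089821
jar 394 ((0.5994570255279541, -0.14125122129917145), 0.026672201231122017) [ 0.5996 -0.1411] 0.06701411881441466
bot 59 ((0.6007960438728333, -0.2331537902355194), 0.010151260532438755) [ 0.6007 -0.2327] 0.10223800957877734
[[ 0.001  -0.9662 -0.2578  0.0695]
 [ 1.      0.0012 -0.0006  0.0006]
 [ 0.0009 -0.2578  0.9662 -0.1572]
 [ 0.      0.      0.      1.    ]]
0.85
((0.4564971923828125, -0.06312042474746704), (0.11225107312202454, 0.4275520443916321), 3.913152933
[... 231 characters left out ...]
3849338215667955 ((0.4466325640678406, -0.042168986052274704), 0.19535517692565918)
polish_tin 0.86 0.09208298267850876 ((0.5927160978317261, -0.0441739559173584), 0.024418160319328308)
polish_tin 0.68 0.08031947795078993 ((0.5999287366867065, 0.17264410853385925), 0.024507345631718636)
polish_tin 0.62 0.079541513441162 ((0.660577118396759, 0.19087545573711395), 0.05232981964945793)
sample_bottle 0.8 0.10431702479219258 ((0.6010726094245911, -0.2304014414548874), 0.010455089621245861)
sample_bottle 0.72 0.09127018866188562 ((0.44023147225379944, 0.20911981165409088), 0.010592054575681686)
sample_bottle 0.68 0.09163612624417795 ((0.5346373915672302, 0.22718827426433563), 0.010639024898409843)
```

```bash
cat >> h.py <<'E'
np.set_printoptions(precision=4,suppress=True)
from scipy.spatial.transform import Rotation as Ro
def go(pos,yawdeg=90,s=None):
    s=s or robot.observe(); R=Ro.from_euler("xyz",s["tool_rot"])
    T=Ro.from_euler("xyz",[np.pi,0,np.radians(yawdeg)])
    print("shift",R.inv().apply(np.array(pos)-s["tool_pos"])/.75,"turn",(R.inv()*T).as_rotvec()/(np.pi/4))
E
python3 - <<'E'
from h import *
W=np.load("W.npy"); P=W[np.isfinite(W).all(-1)]
a=np.radians(3.85); c0=np.array([.4445,-.043])
q=(P[:,:2]-c0)@np.array([[np.cos(a),-np.sin(a)],[np.sin(a),np.cos(a)]])  # cols: u(x'),v(y')
for ctr in(.141,.047,-.047,-.141):
    def edges(pr,oth,cen):
        s=(abs(oth[0]-oth[1])<.028)&(abs(pr-cen)<.055); b=np.arange(-.055,.0551,.002)
        z=[np.median(P[s][(pr[s]-cen>=l)&(pr[s]-cen<l+.002),2]*1e3) if ((pr[s]-cen>=l)&(pr[s]-cen<l+.002)).any() else -9 for l in b]
        return np.round(z).astype(int)
    print(ctr,"v",edges(q[:,1],(q[:,0],0),ctr)); print("   u",edges(q[:,0],(q[:,1],ctr),0))
print([ (m["conf"],W[int(m["pixel"][0]),int(m["pixel"][1])]) for m in nets.landmark_of("top","stow_rack")[:1]])
go((.45,.25,.25),90); go((.600,-.232,.20),90)
E
```

```text
0.141 v [13 16 18 16 16 15 16 10  6  5  6  5  5  6  7  5  6  5  6  6  7  7  5  5
  5  6  6  6  6  5  6  5  6  6  6  6  6  5  5  7  5  7  6  5  6  7 14 16
 15 16 28 36 37 33 -9 -9]
   u [-9 -3 -3 -1 16 16 15 13  6  6  5  6  5  5  5  6  5  6  6  6  6  5  6  6
  5  6  6  5  6  7  7  6  5  6  6  6  6  7  5  5  6  6  7  6  7  5  6  5
 15 16 15  0 -1  0 -1 -9]
0.047 v [13 16 16 16 17 15 15  8  6  5  5  6  5  5  6  6  5  5  6  6  7  5  5  6
  7  7  6  7  5  6  7  6  6  6  8  6  7  4  5  6  6  7  6  6  5  6  7 13
 16 18 16 16 15 16 10 -9]
   u [ 0 -1 -1 -1 12 17 15 12  6  6  6  5  7  5  6  6  6  7  6  7  6  6  7  6
  7  6  5  5  6  6  5  7  6  6  7  6  7  6  7  5  6  7  6  7  6  6  5  6
 15 17 16 -2 -1  0  2 -9]
-0.047 v [15 15 15 16 15 15 15  7  6  6  6  7  6  7  6  6  5  6  7  5  7  7  6  6
  6  5  4  5  6  5  6  7  6  7  6  6  7  7  7  5  6  6  6  5  5  6  5 13
 16 16 16 17 15 15  8 -9]
   u [ 0  2 -1  0 13 16 16 14  5  6  6  6  6  5  5  6  7  6  6  6  7  6  6  6
  6  6  5  6  7  5  7  6  6  5  6  5  6  7  6  6  7  7  6  6  6  6  6  6
 15 16 16  0  0 -1  0 -9]
-0.141 v [36 35 20 17 16 17 12  5  7  7  6  6  5  5  5  6  6  5  7  5  4  7  6  7
  6  6  7  6  5  5  6  6  5  4  6  6  7  6  6  6  6  7  6  7  6  6  7 15
 15 15 16 15 15 15  7 -9]
   u [ 0  0 -1  1  2 16 16 13  6  6  5  7  7  6  6  7  5  6  8  6  7  5  6  5
  6  6  6  6  6  7  6  6  6  5  5  6  6  4  6  6  6  6  7  6  6  5  6  8
 17 16 16  0  0  1  0 -9]
[(0.58, array([ 0.4472, -0.0446,  0.0147]))]
shift [-0.4962 -0.2257 -0.031 ] turn [ 0.0001 -0.0001  1.6744]
shift [-0.8523 -0.7969  0.0356] turn [ 0.0001 -0.0001  1.6744]
```

step_arm(steps=[{"x": -0.852,"y": -0.797,"z": 0.035,"rz": 1,"claw": 1},{"x": -0.852,"y": -0.797,"z": 0.035,"rz": 1,"claw": 1},{"x": -0.852,"y": -0.797,"z": 0.035,"rz": 1,"claw": 1},{"x": -0.852,"y": -0.797,"z": 0.035,"rz": 1,"claw": 1},{"x": -0.852,"y": -0.797,"z": 0.035,"rz": 1,"claw": 1},{"x": -0.852,"y": -0.797,"z": 0.035,"rz": 1,"claw": 1},{"x": -0.852,"y": -0.797,"z": 0.035,"rz": 1,"claw": 1},{"x": -0.852,"y": -0.797,"z": 0.035,"rz": 1,"claw": 1},{"x": -0.852,"y": -0.797,"z": 0.035,"rz": 1,"claw": 1},{"x": -0.852,"y": -0.797,"z": 0.035,"rz": 1,"claw": 1},{"x": -0.852,"y": -0.797,"z": 0.035,"rz": 1,"claw": 1},{"x": -0.852,"y": -0.797,"z": 0.035,"rz": 1,"claw": 1}])

```text
$.steps[0]: bad value
```

```bash
python3 -c "
from h import *
s=robot.observe(); print(s['tool_pos'],s['tool_rot'],s['qpos'],s['qvel']); go((.6003,-.2325,.20),90)"
```

```text
[0.1328 0.5079 0.2267] [3.1415 0.     2.8858] [ 1.169   0.342   1.5241  0.      1.2754 -0.146 ] [-0.0014 -0.0009 -0.0001  0.0009  0.001   0.0012]
shift [-0.8528 -0.7975  0.0356] turn [ 0.0001 -0.0001  1.6744]
```

step_arm(steps=[{"x": -0.852,"y": -0.797,"z": 0.035,"rx": 0.0,"ry": 0.0,"rz": 0.95,"claw": 0.99},{"x": -0.852,"y": -0.797,"z": 0.035,"rx": 0.0,"ry": 0.0,"rz": 0.95,"claw": 0.99},{"x": -0.852,"y": -0.797,"z": 0.035,"rx": 0.0,"ry": 0.0,"rz": 0.95,"claw": 0.99},{"x": -0.852,"y": -0.797,"z": 0.035,"rx": 0.0,"ry": 0.0,"rz": 0.95,"claw": 0.99},{"x": -0.852,"y": -0.797,"z": 0.035,"rx": 0.0,"ry": 0.0,"rz": 0.95,"claw": 0.99},{"x": -0.852,"y": -0.797,"z": 0.035,"rx": 0.0,"ry": 0.0,"rz": 0.95,"claw": 0.99},{"x": -0.852,"y": -0.797,"z": 0.035,"rx": 0.0,"ry": 0.0,"rz": 0.95,"claw": 0.99},{"x": -0.852,"y": -0.797,"z": 0.035,"rx": 0.0,"ry": 0.0,"rz": 0.95,"claw": 0.99},{"x": -0.852,"y": -0.797,"z": 0.035,"rx": 0.0,"ry": 0.0,"rz": 0.95,"claw": 0.99},{"x": -0.852,"y": -0.797,"z": 0.035,"rx": 0.0,"ry": 0.0,"rz": 0.95,"claw": 0.99},{"x": -0.852,"y": -0.797,"z": 0.035,"rx": 0.0,"ry": 0.0,"rz": 0.95,"claw": 0.99},{"x": -0.852,"y": -0.797,"z": 0.035,"rx": 0.0,"ry": 0.0,"rz": 0.95,"claw": 0.99}])

```text
time: 1.9
tool_pos: [0.4003, 0.0833, 0.212]
tool_rot: [3.141, 0.0, 2.139]
contact_force: [0.2, 0.1, -0.1]
opening: 0.0911
grip_force: 0.0
```

```bash
python3 -c "
from h import *
s=robot.observe(); print(s['tool_pos'],s['tool_rot'],s['qpos'],s['qvel']); go((.6003,-.2325,.20),90)"
```

```text
[0.4003 0.0833 0.212 ] [3.1406 0.0003 2.1394] [ 0.0169  0.1421  1.8386  0.0003  1.1599 -0.5518] [-1.1028  0.3152 -0.3344  0.0041  0.0104 -1.0949]
shift [-0.4983 -0.002   0.0162] turn [0.0014 0.     0.7239]
```

step_arm(steps=[{"x": -0.498,"y": -0.002,"z": 0.016,"rz": 0.724,"claw": 1.0},{"x": -0.498,"y": -0.002,"z": 0.016,"rz": 0.724,"claw": 1.0},{"x": -0.498,"y": -0.002,"z": 0.016,"rz": 0.724,"claw": 1.0},{"x": -0.498,"y": -0.002,"z": 0.016,"rz": 0.724,"claw": 1.0},{"x": -0.498,"y": -0.002,"z": 0.016,"rz": 0.724,"claw": 1.0},{"x": -0.498,"y": -0.002,"z": 0.016,"rz": 0.724,"claw": 1.0},{"x": -0.498,"y": -0.002,"z": 0.016,"rz": 0.724,"claw": 1.0},{"x": -0.498,"y": -0.002,"z": 0.016,"rz": 0.724,"claw": 1.0},{"x": -0.498,"y": -0.002,"z": 0.016,"rz": 0.724,"claw": 1.0},{"x": -0.498,"y": -0.002,"z": 0.016,"rz": 0.724,"claw": 1.0},{"x": -0.498,"y": -0.002,"z": 0.016,"rz": 0.724,"claw": 1.0},{"x": -0.498,"y": -0.002,"z": 0.016,"rz": 0.724,"claw": 1.0}])

```text
$.steps[0]: bad value
```

```bash
python3 -c "
from h import *
p,d=read_camera('wrist'); cv2.imwrite('pics/w1.png',p)
ps,_=read_camera('scene'); 
c=cv2.resize(ps[110:260,230:480],None,fx=3,fy=3); cv2.imwrite('pics/crop1.png',c)
s=robot.observe(); print(s['tool_pos'],s['tool_rot'],s['qpos']); go((.6003,-.2325,.039),90)"
```

```text
[0.4024 0.0807 0.2117] [3.1407 0.0022 2.1326] [ 0.0117  0.1451  1.8358 -0.0015  1.1589 -0.5495]
shift [-0.4934  0.0006  0.2314] turn [0.0019 0.0024 0.7153]
```

View pics/crop1.png

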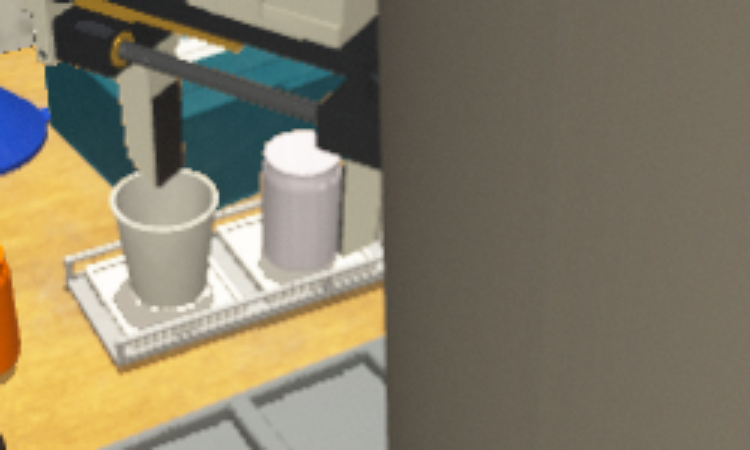

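View pics/w1.png

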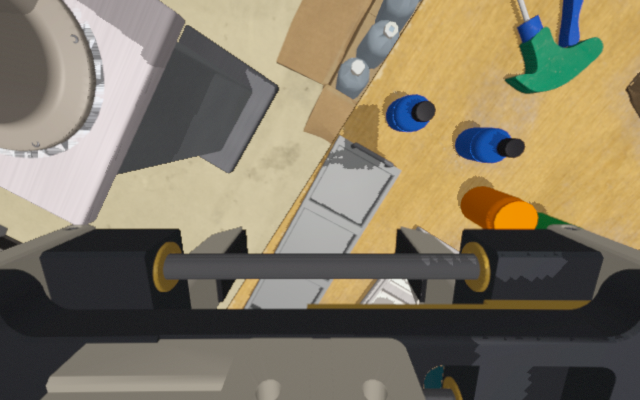

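The crop shows the cup (165,230) and the bare purple-grey tin (300,200). The orange tin is outside the rack at the left edge. The wrist view shows the empty left stow pocket at (350,185), and both blue bottles and the orange tin off to the right, away from the rack. My call was refused, most likely because rows need all keys.

step_arm(steps=[{"x": -0.495,"y": 0.0,"z": 0.016,"rx": 0.0,"ry": 0.0,"rz": 0.72,"claw": 0.99},{"x": -0.495,"y": 0.0,"z": 0.016,"rx": 0.0,"ry": 0.0,"rz": 0.72,"claw": 0.99},{"x": -0.495,"y": 0.0,"z": 0.016,"rx": 0.0,"ry": 0.0,"rz": 0.72,"claw": 0.99},{"x": -0.495,"y": 0.0,"z": 0.016,"rx": 0.0,"ry": 0.0,"rz": 0.72,"claw": 0.99},{"x": -0.495,"y": 0.0,"z": 0.016,"rx": 0.0,"ry": 0.0,"rz": 0.72,"claw": 0.99},{"x": -0.495,"y": 0.0,"z": 0.016,"rx": 0.0,"ry": 0.0,"rz": 0.72,"claw": 0.99},{"x": -0.495,"y": 0.0,"z": 0.016,"rx": 0.0,"ry": 0.0,"rz": 0.72,"claw": 0.99},{"x": -0.495,"y": 0.0,"z": 0.016,"rx": 0.0,"ry": 0.0,"rz": 0.72,"claw": 0.99},{"x": -0.495,"y": 0.0,"z": 0.016,"rx": 0.0,"ry": 0.0,"rz": 0.72,"claw": 0.99},{"x": -0.495,"y": 0.0,"z": 0.016,"rx": 0.0,"ry": 0.0,"rz": 0.72,"claw": 0.99},{"x": -0.495,"y": 0.0,"z": 0.016,"rx": 0.0,"ry": 0.0,"rz": 0.72,"claw": 0.99}])

```text
time: 2.92
tool_pos: [0.5998, -0.228, 0.1982]
tool_rot: [-3.14, -0.001, 1.573]
contact_force: [-0.2, 0.4, 0.4]
opening: 0.0916
grip_force: 0.0
```

```bash
python3 -c "
from h import *
s=robot.observe(); print(s['tool_pos'],s['tool_rot'],s['qpos']); go((.6003,-.2325,.039),90)"
```

```text
[ 0.5998 -0.228   0.1982] [-3.1398 -0.0013  1.5726] [-0.4828  0.5814  1.2135  0.0004  1.3488 -0.4847]
shift [-0.0063  0.0011  0.2122] turn [-0.0022 -0.0017  0.0023]
```

step_arm(steps=[{"x": -0.006,"y": 0.001,"z": 0.05,"rx": 0.0,"ry": 0.0,"rz": 0.0,"claw": 0.99},{"x": -0.006,"y": 0.001,"z": 0.1,"rx": 0.0,"ry": 0.0,"rz": 0.0,"claw": 0.99},{"x": -0.006,"y": 0.001,"z": 0.15,"rx": 0.0,"ry": 0.0,"rz": 0.0,"claw": 0.99},{"x": -0.006,"y": 0.001,"z": 0.185,"rx": 0.0,"ry": 0.0,"rz": 0.0,"claw": 0.99},{"x": -0.006,"y": 0.001,"z": 0.205,"rx": 0.0,"ry": 0.0,"rz": 0.0,"claw": 0.99},{"x": -0.006,"y": 0.001,"z": 0.212,"rx": 0.0,"ry": 0.0,"rz": 0.0,"claw": 0.99},{"x": -0.006,"y": 0.001,"z": 0.212,"rx": 0.0,"ry": 0.0,"rz": 0.0,"claw": 0.99},{"x": -0.006,"y": 0.001,"z": 0.212,"rx": 0.0,"ry": 0.0,"rz": 0.0,"claw": 0.99}])

```text
time: 3.58
tool_pos: [0.6009, -0.2312, 0.0421]
tool_rot: [3.14, 0.001, 1.575]
contact_force: [0.1, -0.9, -0.3]
opening: 0.0909
grip_force: 0.0
```

step_arm(squeeze=18, steps=[{"x": -0.001,"y": 0.0,"z": 0.0,"rx": 0.0,"ry": 0.0,"rz": 0.0,"claw": -0.95},{"x": -0.001,"y": 0.0,"z": 0.0,"rx": 0.0,"ry": 0.0,"rz": 0.0,"claw": -0.95},{"x": -0.001,"y": 0.0,"z": 0.0,"rx": 0.0,"ry": 0.0,"rz": 0.0,"claw": -0.95},{"x": -0.001,"y": 0.0,"z": 0.0,"rx": 0.0,"ry": 0.0,"rz": 0.0,"claw": -0.95},{"x": -0.001,"y": 0.0,"z": 0.0,"rx": 0.0,"ry": 0.0,"rz": 0.0,"claw": -0.95},{"x": -0.001,"y": 0.0,"z": 0.0,"rx": 0.0,"ry": 0.0,"rz": 0.0,"claw": -0.95},{"x": -0.001,"y": 0.0,"z": 0.0,"rx": 0.0,"ry": 0.0,"rz": 0.0,"claw": -0.95},{"x": -0.001,"y": 0.0,"z": 0.0,"rx": 0.0,"ry": 0.0,"rz": 0.0,"claw": -0.95}])

```text
time: 4.25
tool_pos: [0.6002, -0.2328, 0.0407]
tool_rot: [-3.142, -0.0, 1.574]
contact_force: [0.3, -0.8, 0.1]
opening: 0.0427
grip_force: 0.0
```

```bash
python3 -c "
from h import *
s=robot.observe(); print(s['tool_pos'],s['tool_rot'],s['opening'],s['grip_force'],s['contact_force'])
go((.4355,.0972,s['tool_pos'][2]-.006),90)"
```

```text
[ 0.6002 -0.2328  0.0407] [-3.1415 -0.0001  1.5741] 0.04268975919932512 0.0 [ 0.2503 -0.8144  0.1398]
shift [ 0.4407 -0.2182  0.0081] turn [-0.0001 -0.0002  0.0042]
```

step_arm(steps=[{"x": 0.0,"y": 0.0,"z": 0.0,"rx": 0.0,"ry": 0.0,"rz": 0.0,"claw": -0.95},{"x": 0.0,"y": 0.0,"z": 0.0,"rx": 0.0,"ry": 0.0,"rz": 0.0,"claw": -0.95},{"x": 0.0,"y": 0.0,"z": 0.0,"rx": 0.0,"ry": 0.0,"rz": 0.0,"claw": -0.95},{"x": 0.0,"y": 0.0,"z": 0.0,"rx": 0.0,"ry": 0.0,"rz": 0.0,"claw": -0.95},{"x": 0.0,"y": 0.0,"z": -0.01,"rx": 0.0,"ry": 0.0,"rz": 0.0,"claw": -0.95},{"x": 0.0,"y": 0.0,"z": -0.03,"rx": 0.0,"ry": 0.0,"rz": 0.0,"claw": -0.95},{"x": 0.0,"y": 0.0,"z": -0.06,"rx": 0.0,"ry": 0.0,"rz": 0.0,"claw": -0.95},{"x": 0.0,"y": 0.0,"z": -0.1,"rx": 0.0,"ry": 0.0,"rz": 0.0,"claw": -0.95},{"x": 0.0,"y": 0.0,"z": -0.13,"rx": 0.0,"ry": 0.0,"rz": 0.0,"claw": -0.95},{"x": 0.0,"y": 0.0,"z": -0.147,"rx": 0.0,"ry": 0.0,"rz": 0.0,"claw": -0.95}])

```text
time: 5.08
tool_pos: [0.6011, -0.2332, 0.1547]
tool_rot: [3.138, 0.002, 1.574]
contact_force: [0.9, -0.7, -0.8]
opening: 0.0394
grip_force: 18.0
```

step_arm(steps=[{"x": 0.018,"y": -0.009,"z": 0.0,"rx": 0.0,"ry": 0.0,"rz": 0.0,"claw": -0.95},{"x": 0.053,"y": -0.026,"z": 0.0,"rx": 0.0,"ry": 0.0,"rz": 0.0,"claw": -0.95},{"x": 0.097,"y": -0.048,"z": 0.0,"rx": 0.0,"ry": 0.0,"rz": 0.0,"claw": -0.95},{"x": 0.146,"y": -0.072,"z": 0.0,"rx": 0.0,"ry": 0.0,"rz": 0.0,"claw": -0.95},{"x": 0.194,"y": -0.096,"z": 0.0,"rx": 0.0,"ry": 0.0,"rz": 0.0,"claw": -0.95},{"x": 0.243,"y": -0.12,"z": 0.0,"rx": 0.0,"ry": 0.0,"rz": 0.0,"claw": -0.95},{"x": 0.291,"y": -0.145,"z": 0.0,"rx": 0.0,"ry": 0.0,"rz": 0.0,"claw": -0.95},{"x": 0.34,"y": -0.169,"z": 0.0,"rx": 0.0,"ry": 0.0,"rz": 0.0,"claw": -0.95},{"x": 0.379,"y": -0.188,"z": 0.0,"rx": 0.0,"ry": 0.0,"rz": 0.0,"claw": -0.95},{"x": 0.41,"y": -0.204,"z": 0.0,"rx": 0.0,"ry": 0.0,"rz": 0.0,"claw": -0.95},{"x": 0.432,"y": -0.215,"z": 0.0,"rx": 0.0,"ry": 0.0,"rz": 0.0,"claw": -0.95},{"x": 0.441,"y": -0.219,"z": 0.0,"rx": 0.0,"ry": 0.0,"rz": 0.0,"claw": -0.95}])

```text
time: 6.08
tool_pos: [0.4333, 0.0994, 0.1514]
tool_rot: [-3.141, -0.0, 1.576]
contact_force: [0.2, 0.0, -1.5]
opening: 0.0392
grip_force: 18.0
```

```bash
python3 -c "
from h import *
for i in range(3):
  read_camera('top')
  s=robot.observe(); print(s['tool_pos'],s['tool_rot'],s['opening'],s['grip_force'],s['contact_force'])
go((.4355,.0972,.034),90)"
```

```text
[0.4337 0.0993 0.1514] [-3.1414 -0.0006  1.5765] 0.039001466814132274 17.980384433922154 [-0.2769  0.5342 -0.9258]
[0.4347 0.0981 0.1514] [3.1411 0.     1.5763] 0.03962983372219712 17.98021835862528 [-0.1752 -0.2923 -0.7692]
[0.4353 0.0973 0.1513] [3.1407 0.0003 1.5753] 0.03948788376779374 17.980056943797535 [ 0.3162  0.2474 -0.7159]
shift [-0.0001  0.0001  0.1565] turn [0.0011 0.0004 0.0057]
```

step_arm(steps=[{"x": 0.0,"y": 0.0,"z": 0.02,"rx": 0.0,"ry": 0.0,"rz": 0.0,"claw": -0.95},{"x": 0.0,"y": 0.0,"z": 0.06,"rx": 0.0,"ry": 0.0,"rz": 0.0,"claw": -0.95},{"x": 0.0,"y": 0.0,"z": 0.1,"rx": 0.0,"ry": 0.0,"rz": 0.0,"claw": -0.95},{"x": 0.0,"y": 0.0,"z": 0.13,"rx": 0.0,"ry": 0.0,"rz": 0.0,"claw": -0.95},{"x": 0.0,"y": 0.0,"z": 0.145,"rx": 0.0,"ry": 0.0,"rz": 0.0,"claw": -0.95},{"x": 0.0,"y": 0.0,"z": 0.15,"rx": 0.0,"ry": 0.0,"rz": 0.0,"claw": -0.95},{"x": 0.0,"y": 0.0,"z": 0.152,"rx": 0.0,"ry": 0.0,"rz": 0.0,"claw": -0.95},{"x": 0.0,"y": 0.0,"z": 0.154,"rx": 0.0,"ry": 0.0,"rz": 0.0,"claw": -0.95},{"x": 0.0,"y": 0.0,"z": 0.155,"rx": 0.0,"ry": 0.0,"rz": 0.0,"claw": -0.95},{"x": 0.0,"y": 0.0,"z": 0.155,"rx": 0.0,"ry": 0.0,"rz": 0.0,"claw": -0.95}])

```text
time: 7.07
tool_pos: [0.4357, 0.0973, 0.0354]
tool_rot: [3.14, -0.0, 1.574]
contact_force: [-0.0, -0.4, -1.1]
opening: 0.0392
grip_force: 18.0
```

```bash
python3 -c "
from h import *
s=robot.observe(); print(s['tool_pos'],s['contact_force'],s['opening'])"
```

```text
[0.4357 0.0973 0.0354] [-0.0277 -0.4431 -1.0889] 0.03919791127671501
```

step_arm(steps=[{"x": 0.0,"y": 0.0,"z": 0.001,"rx": 0.0,"ry": 0.0,"rz": 0.0,"claw": -0.95},{"x": 0.0,"y": 0.0,"z": 0.002,"rx": 0.0,"ry": 0.0,"rz": 0.0,"claw": -0.95},{"x": 0.0,"y": 0.0,"z": 0.002,"rx": 0.0,"ry": 0.0,"rz": 0.0,"claw": -0.95}])

```text
time: 7.32
tool_pos: [0.4357, 0.0975, 0.0345]
tool_rot: [3.139, -0.0, 1.575]
contact_force: [-1.0, -1.2, 9.0]
opening: 0.0395
grip_force: 18.0
```

step_arm(steps=[{"x": 0.0,"y": 0.0,"z": 0.0,"rx": 0.0,"ry": 0.0,"rz": 0.0,"claw": 0.99},{"x": 0.0,"y": 0.0,"z": 0.0,"rx": 0.0,"ry": 0.0,"rz": 0.0,"claw": 0.99},{"x": 0.0,"y": 0.0,"z": 0.0,"rx": 0.0,"ry": 0.0,"rz": 0.0,"claw": 0.99},{"x": 0.0,"y": 0.0,"z": 0.0,"rx": 0.0,"ry": 0.0,"rz": 0.0,"claw": 0.99},{"x": 0.0,"y": 0.0,"z": 0.0,"rx": 0.0,"ry": 0.0,"rz": 0.0,"claw": 0.99},{"x": 0.0,"y": 0.0,"z": -0.03,"rx": 0.0,"ry": 0.0,"rz": 0.0,"claw": 0.99},{"x": 0.0,"y": 0.0,"z": -0.08,"rx": 0.0,"ry": 0.0,"rz": 0.0,"claw": 0.99},{"x": 0.0,"y": 0.0,"z": -0.13,"rx": 0.0,"ry": 0.0,"rz": 0.0,"claw": 0.99},{"x": 0.0,"y": 0.0,"z": -0.16,"rx": 0.0,"ry": 0.0,"rz": 0.0,"claw": 0.99}])

```text
time: 8.07
tool_pos: [0.4358, 0.0975, 0.1564]
tool_rot: [3.138, -0.0, 1.574]
contact_force: [0.7, 0.0, 0.4]
opening: 0.0907
grip_force: 0.0
```

```bash
python3 -c "
from h import *
p,d=read_camera('scene'); cv2.imwrite('pics/s2.png',p)
for i in range(2): read_camera('top')
s=robot.observe(); print(s['tool_pos'],s['opening'])
go((.5928,-.0447,s['tool_pos'][2]),90); go((.5928,-.0447,.039),90)"
```

```text
[0.4359 0.0975 0.1547] 0.09133075111439834
shift [-0.1904  0.2085  0.0008] turn [ 0.0053 -0.0003  0.0045]
shift [-0.1904  0.2078  0.1551] turn [ 0.0053 -0.0003  0.0045]
```

View pics/s2.png

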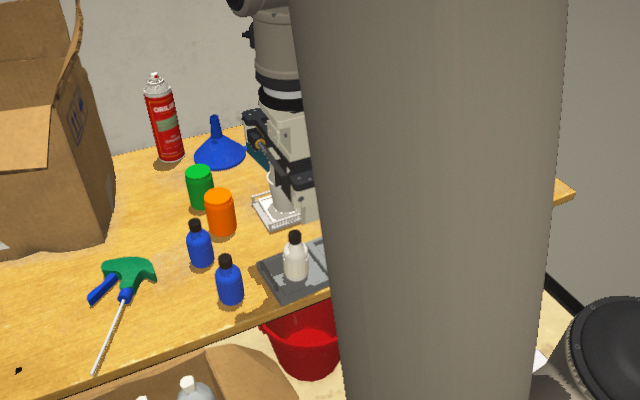

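The white bottle stands upright in the left stow pocket (295,255). Next is the tin.

step_arm(steps=[{"x": -0.025,"y": 0.028,"z": 0.0,"rx": 0.0,"ry": 0.0,"rz": 0.0,"claw": 0.99},{"x": -0.06,"y": 0.066,"z": 0.0,"rx": 0.0,"ry": 0.0,"rz": 0.0,"claw": 0.99},{"x": -0.095,"y": 0.104,"z": 0.0,"rx": 0.0,"ry": 0.0,"rz": 0.0,"claw": 0.99},{"x": -0.13,"y": 0.142,"z": 0.0,"rx": 0.0,"ry": 0.0,"rz": 0.0,"claw": 0.99},{"x": -0.16,"y": 0.175,"z": 0.0,"rx": 0.0,"ry": 0.0,"rz": 0.0,"claw": 0.99},{"x": -0.18,"y": 0.197,"z": 0.0,"rx": 0.0,"ry": 0.0,"rz": 0.0,"claw": 0.99},{"x": -0.19,"y": 0.208,"z": 0.02,"rx": 0.0,"ry": 0.0,"rz": 0.0,"claw": 0.99},{"x": -0.19,"y": 0.208,"z": 0.06,"rx": 0.0,"ry": 0.0,"rz": 0.0,"claw": 0.99},{"x": -0.19,"y": 0.208,"z": 0.1,"rx": 0.0,"ry": 0.0,"rz": 0.0,"claw": 0.99},{"x": -0.19,"y": 0.208,"z": 0.13,"rx": 0.0,"ry": 0.0,"rz": 0.0,"claw": 0.99},{"x": -0.19,"y": 0.208,"z": 0.148,"rx": 0.0,"ry": 0.0,"rz": 0.0,"claw": 0.99},{"x": -0.19,"y": 0.208,"z": 0.154,"rx": 0.0,"ry": 0.0,"rz": 0.0,"claw": 0.99}])

```text
time: 9.22
tool_pos: [0.5884, -0.044, 0.0328]
tool_rot: [-3.133, -0.002, 1.574]
contact_force: [-0.3, 0.6, -0.4]
opening: 0.0911
grip_force: 0.0
```

step_arm(steps=[{"x": 0.0,"y": 0.0,"z": 0.0,"rx": 0.0,"ry": 0.0,"rz": 0.0,"claw": -0.95},{"x": 0.0,"y": 0.0,"z": 0.0,"rx": 0.0,"ry": 0.0,"rz": 0.0,"claw": -0.95},{"x": 0.0,"y": 0.0,"z": 0.0,"rx": 0.0,"ry": 0.0,"rz": 0.0,"claw": -0.95},{"x": 0.0,"y": 0.0,"z": 0.0,"rx": 0.0,"ry": 0.0,"rz": 0.0,"claw": -0.95},{"x": 0.0,"y": 0.0,"z": 0.0,"rx": 0.0,"ry": 0.0,"rz": 0.0,"claw": -0.95},{"x": 0.0,"y": 0.0,"z": 0.0,"rx": 0.0,"ry": 0.0,"rz": 0.0,"claw": -0.95},{"x": 0.0,"y": 0.0,"z": 0.0,"rx": 0.0,"ry": 0.0,"rz": 0.0,"claw": -0.95},{"x": 0.0,"y": 0.0,"z": 0.0,"rx": 0.0,"ry": 0.0,"rz": 0.0,"claw": -0.95},{"x": 0.0,"y": 0.0,"z": 0.0,"rx": 0.0,"ry": 0.0,"rz": 0.0,"claw": -0.95},{"x": 0.0,"y": 0.0,"z": 0.0,"rx": 0.0,"ry": 0.0,"rz": 0.0,"claw": -0.95}])

```text
time: 10.05
tool_pos: [0.5919, -0.0446, 0.0384]
tool_rot: [3.14, 0.0, 1.574]
contact_force: [0.6, 0.2, 4.6]
opening: 0.0506
grip_force: 18.0
```

step_arm(steps=[{"x": 0.0,"y": 0.0,"z": -0.01,"rx": 0.0,"ry": 0.0,"rz": 0.0,"claw": -0.95},{"x": 0.0,"y": 0.0,"z": -0.035,"rx": 0.0,"ry": 0.0,"rz": 0.0,"claw": -0.95},{"x": 0.0,"y": 0.0,"z": -0.07,"rx": 0.0,"ry": 0.0,"rz": 0.0,"claw": -0.95},{"x": 0.0,"y": 0.0,"z": -0.105,"rx": 0.0,"ry": 0.0,"rz": 0.0,"claw": -0.95},{"x": -0.005,"y": -0.01,"z": -0.13,"rx": 0.0,"ry": 0.0,"rz": 0.0,"claw": -0.95},{"x": -0.012,"y": -0.035,"z": -0.145,"rx": 0.0,"ry": 0.0,"rz": 0.0,"claw": -0.95},{"x": -0.023,"y": -0.07,"z": -0.147,"rx": 0.0,"ry": 0.0,"rz": 0.0,"claw": -0.95},{"x": -0.034,"y": -0.105,"z": -0.147,"rx": 0.0,"ry": 0.0,"rz": 0.0,"claw": -0.95},{"x": -0.045,"y": -0.14,"z": -0.147,"rx": 0.0,"ry": 0.0,"rz": 0.0,"claw": -0.95},{"x": -0.054,"y": -0.17,"z": -0.147,"rx": 0.0,"ry": 0.0,"rz": 0.0,"claw": -0.95},{"x": -0.06,"y": -0.187,"z": -0.147,"rx": 0.0,"ry": 0.0,"rz": 0.0,"claw": -0.95},{"x": -0.061,"y": -0.192,"z": -0.147,"rx": 0.0,"ry": 0.0,"rz": 0.0,"claw": -0.95}])

```text
time: 11.05
tool_pos: [0.4452, -0.0909, 0.148]
tool_rot: [-3.14, -0.001, 1.573]
contact_force: [0.3, 1.4, -0.6]
opening: 0.0503
grip_force: 18.0
```

```bash
python3 -c "
from h import *
for i in range(4): read_camera('top')
s=robot.observe(); print(s['tool_pos'],s['tool_rot'],s['opening'],s['grip_force'],s['contact_force'])
go((.4482,-.0904,.034),90)"
```

```text
[ 0.4484 -0.0907  0.1481] [3.1408 0.     1.5741] 0.05054480453267436 17.99984146558927 [-0.6424  0.4937 -0.664 ]
shift [ 0.0004 -0.0004  0.1522] turn [0.001  0.     0.0043]
```

step_arm(steps=[{"x": 0.0,"y": 0.0,"z": 0.02,"rx": 0.0,"ry": 0.0,"rz": 0.0,"claw": -0.95},{"x": 0.0,"y": 0.0,"z": 0.06,"rx": 0.0,"ry": 0.0,"rz": 0.0,"claw": -0.95},{"x": 0.0,"y": 0.0,"z": 0.1,"rx": 0.0,"ry": 0.0,"rz": 0.0,"claw": -0.95},{"x": 0.0,"y": 0.0,"z": 0.13,"rx": 0.0,"ry": 0.0,"rz": 0.0,"claw": -0.95},{"x": 0.0,"y": 0.0,"z": 0.143,"rx": 0.0,"ry": 0.0,"rz": 0.0,"claw": -0.95},{"x": 0.0,"y": 0.0,"z": 0.147,"rx": 0.0,"ry": 0.0,"rz": 0.0,"claw": -0.95},{"x": 0.0,"y": 0.0,"z": 0.149,"rx": 0.0,"ry": 0.0,"rz": 0.0,"claw": -0.95},{"x": 0.0,"y": 0.0,"z": 0.151,"rx": 0.0,"ry": 0.0,"rz": 0.0,"claw": -0.95},{"x": 0.0,"y": 0.0,"z": 0.152,"rx": 0.0,"ry": 0.0,"rz": 0.0,"claw": -0.95},{"x": 0.0,"y": 0.0,"z": 0.152,"rx": 0.0,"ry": 0.0,"rz": 0.0,"claw": -0.95}])

```text
time: 12.08
tool_pos: [0.4482, -0.0909, 0.0346]
tool_rot: [3.14, 0.0, 1.574]
contact_force: [-0.7, 0.2, -0.7]
opening: 0.0504
grip_force: 18.0
```

step_arm(steps=[{"x": 0.0,"y": 0.0,"z": 0.001,"rx": 0.0,"ry": 0.0,"rz": 0.0,"claw": -0.95},{"x": 0.0,"y": 0.0,"z": 0.002,"rx": 0.0,"ry": 0.0,"rz": 0.0,"claw": -0.95},{"x": 0.0,"y": 0.0,"z": 0.002,"rx": 0.0,"ry": 0.0,"rz": 0.0,"claw": -0.95}])

```text
time: 12.33
tool_pos: [0.4477, -0.0908, 0.0327]
tool_rot: [3.141, 0.0, 1.574]
contact_force: [0.3, -0.2, 0.4]
opening: 0.0506
grip_force: 18.0
```

step_arm(steps=[{"x": 0.0,"y": 0.0,"z": 0.001,"rx": 0.0,"ry": 0.0,"rz": 0.0,"claw": -0.95},{"x": 0.0,"y": 0.0,"z": 0.001,"rx": 0.0,"ry": 0.0,"rz": 0.0,"claw": -0.95},{"x": 0.0,"y": 0.0,"z": 0.001,"rx": 0.0,"ry": 0.0,"rz": 0.0,"claw": 0.99},{"x": 0.0,"y": 0.0,"z": 0.001,"rx": 0.0,"ry": 0.0,"rz": 0.0,"claw": 0.99},{"x": 0.0,"y": 0.0,"z": 0.001,"rx": 0.0,"ry": 0.0,"rz": 0.0,"claw": 0.99},{"x": 0.0,"y": 0.0,"z": 0.001,"rx": 0.0,"ry": 0.0,"rz": 0.0,"claw": 0.99},{"x": 0.0,"y": 0.0,"z": 0.001,"rx": 0.0,"ry": 0.0,"rz": 0.0,"claw": 0.99},{"x": 0.0,"y": 0.0,"z": -0.03,"rx": 0.0,"ry": 0.0,"rz": 0.0,"claw": 0.99},{"x": 0.0,"y": 0.0,"z": -0.08,"rx": 0.0,"ry": 0.0,"rz": 0.0,"claw": 0.99},{"x": 0.0,"y": 0.0,"z": -0.13,"rx": 0.0,"ry": 0.0,"rz": 0.0,"claw": 0.99},{"x": 0.0,"y": 0.0,"z": -0.16,"rx": 0.0,"ry": 0.0,"rz": 0.0,"claw": 0.99}])

```text
time: 13.25
tool_pos: [0.4485, -0.0911, 0.1557]
tool_rot: [3.138, 0.001, 1.574]
contact_force: [1.0, -0.1, 1.0]
opening: 0.0911
grip_force: 0.0
```

step_arm(steps=[{"x": -0.007,"y": 0.02,"z": 0.0,"rx": 0.0,"ry": 0.0,"rz": -0.15,"claw": 0.99},{"x": -0.015,"y": 0.045,"z": 0.0,"rx": 0.0,"ry": 0.0,"rz": -0.3,"claw": 0.99},{"x": -0.025,"y": 0.08,"z": 0.0,"rx": 0.0,"ry": 0.0,"rz": -0.45,"claw": 0.99},{"x": -0.035,"y": 0.115,"z": 0.0,"rx": 0.0,"ry": 0.0,"rz": -0.6,"claw": 0.99},{"x": -0.046,"y": 0.15,"z": 0.0,"rx": 0.0,"ry": 0.0,"rz": -0.75,"claw": 0.99},{"x": -0.058,"y": 0.18,"z": 0.0,"rx": 0.0,"ry": 0.0,"rz": -0.88,"claw": 0.99},{"x": -0.067,"y": 0.202,"z": 0.0,"rx": 0.0,"ry": 0.0,"rz": -0.98,"claw": 0.99}])

```text
time: 13.83
tool_pos: [0.6008, -0.1411, 0.152]
tool_rot: [3.141, 0.0, 2.349]
contact_force: [-0.5, 0.7, -0.7]
opening: 0.0914
grip_force: 0.0
```

```bash
python3 -c "
from h import *
for i in range(3): read_camera('top')
s=robot.observe(); print(s['tool_pos'],s['tool_rot'],s['opening'],s['contact_force'])
go((.5995,-.141,.03),180)"
```

```text
[ 0.5994 -0.1407  0.1515] [-3.1412 -0.0011  2.3425] 0.09161588854165963 [ 0.4522 -0.0851 -0.0065]
shift [-0.0006 -0.0001  0.162 ] turn [ 0.0001 -0.0015 -1.0175]
```

step_arm(steps=[{"x": 0.0,"y": 0.0,"z": 0.0,"rx": 0.0,"ry": 0.0,"rz": -0.15,"claw": 0.99},{"x": 0.0,"y": 0.0,"z": 0.0,"rx": 0.0,"ry": 0.0,"rz": -0.3,"claw": 0.99},{"x": 0.0,"y": 0.0,"z": 0.0,"rx": 0.0,"ry": 0.0,"rz": -0.45,"claw": 0.99},{"x": 0.0,"y": 0.0,"z": 0.0,"rx": 0.0,"ry": 0.0,"rz": -0.6,"claw": 0.99},{"x": 0.0,"y": 0.0,"z": 0.0,"rx": 0.0,"ry": 0.0,"rz": -0.75,"claw": 0.99},{"x": 0.0,"y": 0.0,"z": 0.01,"rx": 0.0,"ry": 0.0,"rz": -0.9,"claw": 0.99},{"x": 0.0,"y": 0.0,"z": 0.04,"rx": 0.0,"ry": 0.0,"rz": -1.0,"claw": 0.99},{"x": 0.0,"y": 0.0,"z": 0.08,"rx": 0.0,"ry": 0.0,"rz": -1.0,"claw": 0.99},{"x": 0.0,"y": 0.0,"z": 0.12,"rx": 0.0,"ry": 0.0,"rz": -1.0,"claw": 0.99},{"x": 0.0,"y": 0.0,"z": 0.145,"rx": 0.0,"ry": 0.0,"rz": -1.0,"claw": 0.99},{"x": 0.0,"y": 0.0,"z": 0.156,"rx": 0.0,"ry": 0.0,"rz": -1.0,"claw": 0.99},{"x": 0.0,"y": 0.0,"z": 0.161,"rx": 0.0,"ry": 0.0,"rz": -1.0,"claw": 0.99}])

```text
time: 14.98
tool_pos: [0.5977, -0.1398, 0.0305]
tool_rot: [3.14, -0.003, 3.128]
contact_force: [-0.1, 0.1, 0.3]
opening: 0.0915
grip_force: 0.0
```

step_arm(steps=[{"x": 0.0,"y": 0.0,"z": 0.0,"rx": 0.0,"ry": 0.0,"rz": 0.0,"claw": -0.95},{"x": 0.0,"y": 0.0,"z": 0.0,"rx": 0.0,"ry": 0.0,"rz": 0.0,"claw": -0.95},{"x": 0.0,"y": 0.0,"z": 0.0,"rx": 0.0,"ry": 0.0,"rz": 0.0,"claw": -0.95},{"x": 0.0,"y": 0.0,"z": 0.0,"rx": 0.0,"ry": 0.0,"rz": 0.0,"claw": -0.95},{"x": 0.0,"y": 0.0,"z": 0.0,"rx": 0.0,"ry": 0.0,"rz": 0.0,"claw": -0.95},{"x": 0.0,"y": 0.0,"z": 0.0,"rx": 0.0,"ry": 0.0,"rz": 0.0,"claw": -0.95},{"x": 0.0,"y": 0.0,"z": 0.0,"rx": 0.0,"ry": 0.0,"rz": 0.0,"claw": -0.95},{"x": 0.0,"y": 0.0,"z": 0.0,"rx": 0.0,"ry": 0.0,"rz": 0.0,"claw": -0.95}])

```text
time: 15.65
tool_pos: [0.5997, -0.1406, 0.0325]
tool_rot: [-3.141, 0.001, 3.129]
contact_force: [-1.6, 1.4, 6.1]
opening: 0.0585
grip_force: 18.0
```

```bash
python3 -c "
from h import *
s=robot.observe(); print(s['tool_pos'],s['tool_rot'],s['opening'],s['contact_force'],s['qpos'])
go((.4418,.0034,.140),90)"
```

```text
[ 0.5997 -0.1406  0.0325] [-3.1414  0.0013  3.1291] 0.058505629170737955 [-1.6495  1.3757  6.0641] [-0.3547  0.7054  1.483   0.0003  0.952  -1.9132]
shift [ 0.2127  0.1893 -0.1436] turn [0.001  0.0015 1.9842]
```

step_arm(steps=[{"x": 0.0,"y": 0.0,"z": -0.01,"rx": 0.0,"ry": 0.0,"rz": 0.0,"claw": -0.95},{"x": 0.0,"y": 0.0,"z": -0.035,"rx": 0.0,"ry": 0.0,"rz": 0.0,"claw": -0.95},{"x": 0.0,"y": 0.0,"z": -0.07,"rx": 0.0,"ry": 0.0,"rz": 0.0,"claw": -0.95},{"x": 0.0,"y": 0.0,"z": -0.105,"rx": 0.0,"ry": 0.0,"rz": 0.05,"claw": -0.95},{"x": 0.012,"y": 0.01,"z": -0.13,"rx": 0.0,"ry": 0.0,"rz": 0.15,"claw": -0.95},{"x": 0.037,"y": 0.033,"z": -0.145,"rx": 0.0,"ry": 0.0,"rz": 0.28,"claw": -0.95},{"x": 0.069,"y": 0.061,"z": -0.147,"rx": 0.0,"ry": 0.0,"rz": 0.42,"claw": -0.95},{"x": 0.103,"y": 0.092,"z": -0.147,"rx": 0.0,"ry": 0.0,"rz": 0.56,"claw": -0.95},{"x": 0.138,"y": 0.123,"z": -0.147,"rx": 0.0,"ry": 0.0,"rz": 0.7,"claw": -0.95},{"x": 0.172,"y": 0.153,"z": -0.147,"rx": 0.0,"ry": 0.0,"rz": 0.84,"claw": -0.95},{"x": 0.2,"y": 0.178,"z": -0.147,"rx": 0.0,"ry": 0.0,"rz": 0.95,"claw": -0.95},{"x": 0.212,"y": 0.189,"z": -0.147,"rx": 0.0,"ry": 0.0,"rz": 1.0,"claw": -0.95}])

```text
time: 16.65
tool_pos: [0.4385, 0.0053, 0.1419]
tool_rot: [-3.14, -0.003, 2.341]
contact_force: [-0.0, -0.2, -1.0]
opening: 0.0582
grip_force: 18.0
```

step_arm(steps=[{"x": 0.0,"y": 0.0,"z": 0.0,"rx": 0.0,"ry": 0.0,"rz": 0.14,"claw": -0.95},{"x": 0.0,"y": 0.0,"z": 0.0,"rx": 0.0,"ry": 0.0,"rz": 0.28,"claw": -0.95},{"x": 0.0,"y": 0.0,"z": 0.0,"rx": 0.0,"ry": 0.0,"rz": 0.42,"claw": -0.95},{"x": 0.0,"y": 0.0,"z": 0.0,"rx": 0.0,"ry": 0.0,"rz": 0.56,"claw": -0.95},{"x": 0.0,"y": 0.0,"z": 0.0,"rx": 0.0,"ry": 0.0,"rz": 0.7,"claw": -0.95},{"x": 0.0,"y": 0.0,"z": 0.0,"rx": 0.0,"ry": 0.0,"rz": 0.84,"claw": -0.95},{"x": 0.0,"y": 0.0,"z": 0.0,"rx": 0.0,"ry": 0.0,"rz": 0.95,"claw": -0.95},{"x": 0.0,"y": 0.0,"z": 0.0,"rx": 0.0,"ry": 0.0,"rz": 0.98,"claw": -0.95},{"x": 0.0,"y": 0.0,"z": 0.0,"rx": 0.0,"ry": 0.0,"rz": 0.98,"claw": -0.95},{"x": 0.0,"y": 0.0,"z": 0.0,"rx": 0.0,"ry": 0.0,"rz": 0.98,"claw": -0.95}])

```text
time: 17.48
tool_pos: [0.4419, 0.0032, 0.142]
tool_rot: [-3.142, -0.0, 1.577]
contact_force: [0.6, -0.1, -0.9]
opening: 0.0584
grip_force: 18.0
```

```bash
python3 -c "
from h import *
p,_=read_camera('top'); cv2.imwrite('pics/t3.png',p[140:290,220:460].repeat(3,0).repeat(3,1))
s=robot.observe(); print(s['tool_pos'],s['tool_rot'],s['opening'],s['grip_force'],s['contact_force'])
go((.4418,.0034,.027),90)"
```

```text
[0.4419 0.0032 0.142 ] [-3.1416 -0.0001  1.5763] 0.05774273321078505 18.00004177959636 [-0.1836 -0.1922 -1.3311]
shift [ 0.0002 -0.0002  0.1534] turn [-0.     -0.0001  0.007 ]
```

View pics/t3.png

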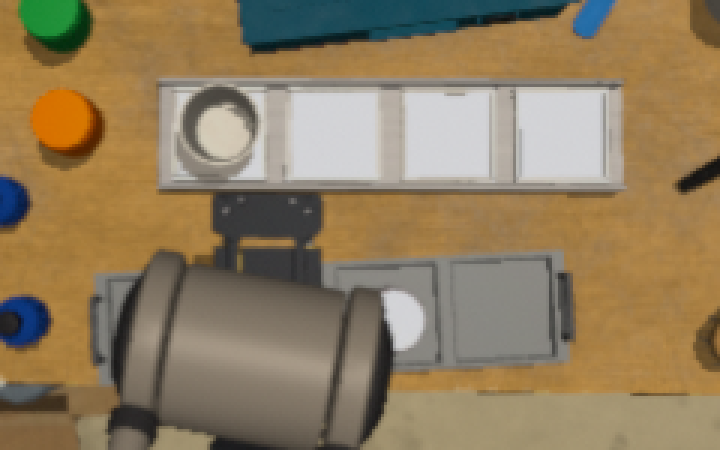

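Top view: the tin stands in the third stow pocket (400,320). The cup is still in its saucer (220,130), and the other three saucers are empty.

step_arm(steps=[{"x": 0.0,"y": 0.0,"z": 0.02,"rx": 0.0,"ry": 0.0,"rz": 0.0,"claw": -0.95},{"x": 0.0,"y": 0.0,"z": 0.06,"rx": 0.0,"ry": 0.0,"rz": 0.0,"claw": -0.95},{"x": 0.0,"y": 0.0,"z": 0.1,"rx": 0.0,"ry": 0.0,"rz": 0.0,"claw": -0.95},{"x": 0.0,"y": 0.0,"z": 0.13,"rx": 0.0,"ry": 0.0,"rz": 0.0,"claw": -0.95},{"x": 0.0,"y": 0.0,"z": 0.143,"rx": 0.0,"ry": 0.0,"rz": 0.0,"claw": -0.95},{"x": 0.0,"y": 0.0,"z": 0.147,"rx": 0.0,"ry": 0.0,"rz": 0.0,"claw": -0.95},{"x": 0.0,"y": 0.0,"z": 0.149,"rx": 0.0,"ry": 0.0,"rz": 0.0,"claw": -0.95},{"x": 0.0,"y": 0.0,"z": 0.151,"rx": 0.0,"ry": 0.0,"rz": 0.0,"claw": -0.95},{"x": 0.0,"y": 0.0,"z": 0.152,"rx": 0.0,"ry": 0.0,"rz": 0.0,"claw": -0.95},{"x": 0.0,"y": 0.0,"z": 0.152,"rx": 0.0,"ry": 0.0,"rz": 0.0,"claw": -0.95}])

```text
time: 18.37
tool_pos: [0.4425, 0.0031, 0.0286]
tool_rot: [3.14, 0.0, 1.574]
contact_force: [-0.4, -1.0, -1.3]
opening: 0.058
grip_force: 18.0
```

step_arm(steps=[{"x": 0.0,"y": 0.0,"z": 0.001,"rx": 0.0,"ry": 0.0,"rz": 0.0,"claw": -0.95},{"x": 0.0,"y": 0.0,"z": 0.002,"rx": 0.0,"ry": 0.0,"rz": 0.0,"claw": -0.95},{"x": 0.0,"y": 0.0,"z": 0.003,"rx": 0.0,"ry": 0.0,"rz": 0.0,"claw": -0.95},{"x": 0.0,"y": 0.0,"z": 0.003,"rx": 0.0,"ry": 0.0,"rz": 0.0,"claw": -0.95}])

```text
time: 18.7
tool_pos: [0.4423, 0.0032, 0.0264]
tool_rot: [3.141, 0.0, 1.574]
contact_force: [-2.4, 1.3, 6.3]
opening: 0.0582
grip_force: 18.0
```

step_arm(steps=[{"x": 0.0,"y": 0.0,"z": 0.0,"rx": 0.0,"ry": 0.0,"rz": 0.0,"claw": 0.99},{"x": 0.0,"y": 0.0,"z": 0.0,"rx": 0.0,"ry": 0.0,"rz": 0.0,"claw": 0.99},{"x": 0.0,"y": 0.0,"z": 0.0,"rx": 0.0,"ry": 0.0,"rz": 0.0,"claw": 0.99},{"x": 0.0,"y": 0.0,"z": 0.0,"rx": 0.0,"ry": 0.0,"rz": 0.0,"claw": 0.99},{"x": 0.0,"y": 0.0,"z": 0.0,"rx": 0.0,"ry": 0.0,"rz": 0.0,"claw": 0.99},{"x": 0.0,"y": 0.0,"z": -0.03,"rx": 0.0,"ry": 0.0,"rz": 0.0,"claw": 0.99},{"x": 0.0,"y": 0.0,"z": -0.08,"rx": 0.0,"ry": 0.0,"rz": 0.0,"claw": 0.99},{"x": 0.0,"y": 0.0,"z": -0.13,"rx": 0.0,"ry": 0.0,"rz": 0.0,"claw": 0.99},{"x": 0.0,"y": 0.0,"z": -0.16,"rx": 0.0,"ry": 0.0,"rz": 0.0,"claw": 0.99},{"x": 0.0,"y": 0.0,"z": -0.16,"rx": 0.0,"ry": 0.0,"rz": 0.0,"claw": 0.99},{"x": 0.0,"y": 0.0,"z": -0.16,"rx": 0.0,"ry": 0.0,"rz": 0.0,"claw": 0.99}])

```text
time: 19.62
tool_pos: [0.4426, 0.0031, 0.1467]
tool_rot: [3.139, 0.0, 1.574]
contact_force: [-0.0, -0.8, -0.2]
opening: 0.091
grip_force: 0.0
```

```bash
python3 -c "
from h import *
s=robot.observe(); print(s['tool_pos'],s['opening'])
go((.5976,.0467,.043),90)"
```

```text
[0.4426 0.0031 0.1467] 0.09101273560387979
shift [0.0575 0.2064 0.1388] turn [0.0038 0.0005 0.0044]
```

step_arm(steps=[{"x": 0.008,"y": 0.03,"z": 0.0,"rx": 0.0,"ry": 0.0,"rz": 0.0,"claw": 0.99},{"x": 0.021,"y": 0.075,"z": 0.0,"rx": 0.0,"ry": 0.0,"rz": 0.0,"claw": 0.99},{"x": 0.035,"y": 0.125,"z": 0.0,"rx": 0.0,"ry": 0.0,"rz": 0.0,"claw": 0.99},{"x": 0.047,"y": 0.17,"z": 0.0,"rx": 0.0,"ry": 0.0,"rz": 0.0,"claw": 0.99},{"x": 0.055,"y": 0.198,"z": 0.0,"rx": 0.0,"ry": 0.0,"rz": 0.0,"claw": 0.99},{"x": 0.057,"y": 0.206,"z": 0.0,"rx": 0.0,"ry": 0.0,"rz": 0.0,"claw": 0.99},{"x": 0.057,"y": 0.206,"z": 0.01,"rx": 0.0,"ry": 0.0,"rz": 0.0,"claw": 0.99},{"x": 0.057,"y": 0.206,"z": 0.04,"rx": 0.0,"ry": 0.0,"rz": 0.0,"claw": 0.99},{"x": 0.057,"y": 0.206,"z": 0.08,"rx": 0.0,"ry": 0.0,"rz": 0.0,"claw": 0.99},{"x": 0.057,"y": 0.206,"z": 0.11,"rx": 0.0,"ry": 0.0,"rz": 0.0,"claw": 0.99},{"x": 0.057,"y": 0.206,"z": 0.13,"rx": 0.0,"ry": 0.0,"rz": 0.0,"claw": 0.99},{"x": 0.057,"y": 0.206,"z": 0.138,"rx": 0.0,"ry": 0.0,"rz": 0.0,"claw": 0.99}])

```text
time: 20.62
tool_pos: [0.5923, 0.0461, 0.0384]
tool_rot: [-3.134, -0.0, 1.574]
contact_force: [0.2, 0.3, 0.2]
opening: 0.0918
grip_force: 0.0
```

step_arm(squeeze=15, steps=[{"x": 0.0,"y": 0.0,"z": 0.0,"rx": 0.0,"ry": 0.0,"rz": 0.0,"claw": -0.95},{"x": 0.0,"y": 0.0,"z": 0.0,"rx": 0.0,"ry": 0.0,"rz": 0.0,"claw": -0.95},{"x": 0.0,"y": 0.0,"z": 0.0,"rx": 0.0,"ry": 0.0,"rz": 0.0,"claw": -0.95},{"x": 0.0,"y": 0.0,"z": 0.0,"rx": 0.0,"ry": 0.0,"rz": 0.0,"claw": -0.95},{"x": 0.0,"y": 0.0,"z": 0.0,"rx": 0.0,"ry": 0.0,"rz": 0.0,"claw": -0.95},{"x": 0.0,"y": 0.0,"z": 0.0,"rx": 0.0,"ry": 0.0,"rz": 0.0,"claw": -0.95},{"x": 0.0,"y": 0.0,"z": 0.0,"rx": 0.0,"ry": 0.0,"rz": 0.0,"claw": -0.95},{"x": 0.0,"y": 0.0,"z": 0.0,"rx": 0.0,"ry": 0.0,"rz": 0.0,"claw": -0.95}])

```text
time: 21.28
tool_pos: [0.5971, 0.0465, 0.0432]
tool_rot: [3.139, 0.0, 1.574]
contact_force: [0.3, 0.3, 5.9]
opening: 0.0637
grip_force: 15.0
```

```bash
python3 -c "
from h import *
s=robot.observe(); print(s['tool_pos'],s['opening'])
go((.4545,-.1842,.165),90)"
```

```text
[0.5971 0.0465 0.0432] 0.06368183542368744
shift [-0.3069 -0.1908 -0.1627] turn [0.0027 0.     0.0044]
```

step_arm(steps=[{"x": 0.0,"y": 0.0,"z": -0.01,"rx": 0.0,"ry": 0.0,"rz": 0.0,"claw": -0.95},{"x": 0.0,"y": 0.0,"z": -0.03,"rx": 0.0,"ry": 0.0,"rz": 0.0,"claw": -0.95},{"x": 0.0,"y": 0.0,"z": -0.06,"rx": 0.0,"ry": 0.0,"rz": 0.0,"claw": -0.95},{"x": 0.0,"y": 0.0,"z": -0.095,"rx": 0.0,"ry": 0.0,"rz": 0.0,"claw": -0.95},{"x": 0.0,"y": 0.0,"z": -0.13,"rx": 0.0,"ry": 0.0,"rz": 0.0,"claw": -0.95},{"x": 0.0,"y": 0.0,"z": -0.15,"rx": 0.0,"ry": 0.0,"rz": 0.0,"claw": -0.95},{"x": 0.0,"y": 0.0,"z": -0.16,"rx": 0.0,"ry": 0.0,"rz": 0.0,"claw": -0.95}])

```text
time: 21.87
tool_pos: [0.5972, 0.0465, 0.1651]
tool_rot: [3.138, 0.0, 1.574]
contact_force: [-0.5, -0.5, 0.1]
opening: 0.0636
grip_force: 15.0
```

```bash
python3 -c "
from h import *
p,_=read_camera('scene'); cv2.imwrite('pics/s4.png',p[60:310,180:500].repeat(2,0).repeat(2,1))
s=robot.observe(); print(s['tool_pos'],s['opening'],s['grip_force'],s['contact_force'])
go((.4545,-.1842,.165),90)"
```

```text
[0.5973 0.0465 0.1652] 0.06376217615118802 14.999959891065373 [1.5117 0.6494 0.3739]
shift [-0.3069 -0.1915 -0.0004] turn [0.0053 0.0001 0.0044]
```

View pics/s4.png

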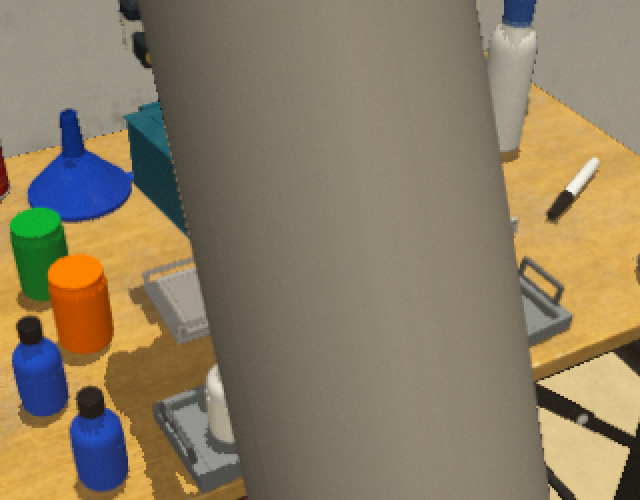

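The arm hides the cup in this view. The cup's saucer is empty (175,295), the opening holds at 63.7 mm under 15 N, so the cup is held. I'm carrying it on.

step_arm(steps=[{"x": -0.012,"y": -0.008,"z": 0.0,"rx": 0.0,"ry": 0.0,"rz": 0.0,"claw": -0.95},{"x": -0.04,"y": -0.025,"z": 0.0,"rx": 0.0,"ry": 0.0,"rz": 0.0,"claw": -0.95},{"x": -0.075,"y": -0.047,"z": 0.0,"rx": 0.0,"ry": 0.0,"rz": 0.0,"claw": -0.95},{"x": -0.112,"y": -0.07,"z": 0.0,"rx": 0.0,"ry": 0.0,"rz": 0.0,"claw": -0.95},{"x": -0.15,"y": -0.093,"z": 0.0,"rx": 0.0,"ry": 0.0,"rz": 0.0,"claw": -0.95},{"x": -0.188,"y": -0.117,"z": 0.0,"rx": 0.0,"ry": 0.0,"rz": 0.0,"claw": -0.95},{"x": -0.225,"y": -0.14,"z": 0.0,"rx": 0.0,"ry": 0.0,"rz": 0.0,"claw": -0.95},{"x": -0.26,"y": -0.162,"z": 0.0,"rx": 0.0,"ry": 0.0,"rz": 0.0,"claw": -0.95},{"x": -0.288,"y": -0.179,"z": 0.0,"rx": 0.0,"ry": 0.0,"rz": 0.0,"claw": -0.95},{"x": -0.303,"y": -0.189,"z": 0.0,"rx": 0.0,"ry": 0.0,"rz": 0.0,"claw": -0.95},{"x": -0.307,"y": -0.191,"z": 0.0,"rx": 0.0,"ry": 0.0,"rz": 0.0,"claw": -0.95},{"x": -0.307,"y": -0.191,"z": 0.0,"rx": 0.0,"ry": 0.0,"rz": 0.0,"claw": -0.95}])

```text
time: 22.92
tool_pos: [0.4526, -0.1847, 0.161]
tool_rot: [-3.139, -0.001, 1.572]
contact_force: [-0.4, 0.0, -0.3]
opening: 0.0638
grip_force: 15.0
```

```bash
python3 -c "
from h import *
p,_=read_camera('scene'); cv2.imwrite('pics/s5.png',p[60:310,200:520].repeat(2,0).repeat(2,1))
read_camera('top');read_camera('top')
s=robot.observe(); print(s['tool_pos'],s['opening'],s['grip_force'],s['contact_force'])
go((.4545,-.1842,.038),90)"
```

```text
[ 0.4539 -0.1834  0.1617] 0.0636186833749518 15.000017429556465 [ 0.6213 -0.5795  0.4571]
shift [-0.0012  0.0009  0.1649] turn [-0.001  -0.0011  0.0053]
```

View pics/s5.png

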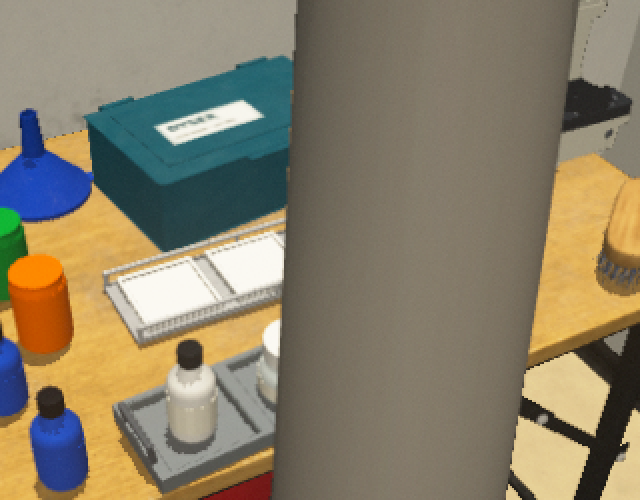

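Bottle (190,395) and jar (270,365) stand upright in the first two pockets. I'm lowering the cup.

step_arm(steps=[{"x": -0.001,"y": 0.0,"z": 0.02,"rx": 0.0,"ry": 0.0,"rz": 0.0,"claw": -0.95},{"x": -0.001,"y": 0.0,"z": 0.06,"rx": 0.0,"ry": 0.0,"rz": 0.0,"claw": -0.95},{"x": -0.001,"y": 0.0,"z": 0.1,"rx": 0.0,"ry": 0.0,"rz": 0.0,"claw": -0.95},{"x": -0.001,"y": 0.0,"z": 0.135,"rx": 0.0,"ry": 0.0,"rz": 0.0,"claw": -0.95},{"x": -0.001,"y": 0.0,"z": 0.152,"rx": 0.0,"ry": 0.0,"rz": 0.0,"claw": -0.95},{"x": -0.001,"y": 0.0,"z": 0.157,"rx": 0.0,"ry": 0.0,"rz": 0.0,"claw": -0.95},{"x": -0.001,"y": 0.0,"z": 0.16,"rx": 0.0,"ry": 0.0,"rz": 0.0,"claw": -0.95},{"x": -0.001,"y": 0.0,"z": 0.162,"rx": 0.0,"ry": 0.0,"rz": 0.0,"claw": -0.95},{"x": -0.001,"y": 0.0,"z": 0.163,"rx": 0.0,"ry": 0.0,"rz": 0.0,"claw": -0.95},{"x": -0.001,"y": 0.0,"z": 0.163,"rx": 0.0,"ry": 0.0,"rz": 0.0,"claw": -0.95}])

```text
time: 23.9
tool_pos: [0.4545, -0.1852, 0.0408]
tool_rot: [3.14, 0.001, 1.574]
contact_force: [0.6, 0.1, 0.0]
opening: 0.0633
grip_force: 15.0
```

step_arm(steps=[{"x": 0.0,"y": 0.0,"z": 0.001,"rx": 0.0,"ry": 0.0,"rz": 0.0,"claw": -0.95},{"x": 0.0,"y": 0.0,"z": 0.002,"rx": 0.0,"ry": 0.0,"rz": 0.0,"claw": -0.95},{"x": 0.0,"y": 0.0,"z": 0.003,"rx": 0.0,"ry": 0.0,"rz": 0.0,"claw": -0.95},{"x": 0.0,"y": 0.0,"z": 0.003,"rx": 0.0,"ry": 0.0,"rz": 0.0,"claw": -0.95}])

```text
time: 24.23
tool_pos: [0.4539, -0.1851, 0.0378]
tool_rot: [3.141, 0.0, 1.574]
contact_force: [-0.1, 0.1, -0.4]
opening: 0.0637
grip_force: 15.0
```

step_arm(steps=[{"x": 0.0,"y": 0.0,"z": 0.001,"rx": 0.0,"ry": 0.0,"rz": 0.0,"claw": -0.95},{"x": 0.0,"y": 0.0,"z": 0.002,"rx": 0.0,"ry": 0.0,"rz": 0.0,"claw": -0.95},{"x": 0.0,"y": 0.0,"z": 0.002,"rx": 0.0,"ry": 0.0,"rz": 0.0,"claw": -0.95}])

```text
time: 24.48
tool_pos: [0.4543, -0.1853, 0.037]
tool_rot: [3.141, 0.001, 1.574]
contact_force: [-0.9, -0.1, 7.5]
opening: 0.0632
grip_force: 15.0
```

step_arm(steps=[{"x": 0.0,"y": 0.0,"z": 0.0,"rx": 0.0,"ry": 0.0,"rz": 0.0,"claw": 0.99},{"x": 0.0,"y": 0.0,"z": 0.0,"rx": 0.0,"ry": 0.0,"rz": 0.0,"claw": 0.99},{"x": 0.0,"y": 0.0,"z": 0.0,"rx": 0.0,"ry": 0.0,"rz": 0.0,"claw": 0.99},{"x": 0.0,"y": 0.0,"z": 0.0,"rx": 0.0,"ry": 0.0,"rz": 0.0,"claw": 0.99},{"x": 0.0,"y": 0.0,"z": 0.0,"rx": 0.0,"ry": 0.0,"rz": 0.0,"claw": 0.99},{"x": 0.0,"y": 0.0,"z": -0.03,"rx": 0.0,"ry": 0.0,"rz": 0.0,"claw": 0.99},{"x": 0.0,"y": 0.0,"z": -0.08,"rx": 0.0,"ry": 0.0,"rz": 0.0,"claw": 0.99},{"x": 0.0,"y": 0.0,"z": -0.13,"rx": 0.0,"ry": 0.0,"rz": 0.0,"claw": 0.99},{"x": 0.0,"y": 0.0,"z": -0.18,"rx": 0.0,"ry": 0.0,"rz": 0.0,"claw": 0.99},{"x": 0.0,"y": 0.0,"z": -0.23,"rx": 0.0,"ry": 0.0,"rz": 0.0,"claw": 0.99},{"x": 0.0,"y": 0.0,"z": -0.26,"rx": 0.0,"ry": 0.0,"rz": 0.0,"claw": 0.99}])

```text
time: 25.4
tool_pos: [0.4547, -0.1854, 0.2352]
tool_rot: [3.137, 0.002, 1.574]
contact_force: [0.8, 0.3, 0.1]
opening: 0.0916
grip_force: 0.0
```

step_arm(steps=[{"x": -0.05,"y": 0.0,"z": 0.0,"rx": 0.0,"ry": 0.0,"rz": 0.0,"claw": 0.99},{"x": -0.1,"y": 0.0,"z": 0.0,"rx": 0.0,"ry": 0.0,"rz": 0.0,"claw": 0.99},{"x": -0.15,"y": 0.0,"z": 0.0,"rx": 0.0,"ry": 0.0,"rz": 0.0,"claw": 0.99},{"x": -0.2,"y": 0.0,"z": 0.0,"rx": 0.0,"ry": 0.0,"rz": 0.0,"claw": 0.99},{"x": -0.25,"y": 0.0,"z": 0.0,"rx": 0.0,"ry": 0.0,"rz": 0.0,"claw": 0.99},{"x": -0.28,"y": 0.0,"z": 0.0,"rx": 0.0,"ry": 0.0,"rz": 0.0,"claw": 0.99},{"x": -0.28,"y": 0.0,"z": 0.0,"rx": 0.0,"ry": 0.0,"rz": 0.0,"claw": 0.99},{"x": -0.28,"y": 0.0,"z": 0.0,"rx": 0.0,"ry": 0.0,"rz": 0.0,"claw": 0.99}])

```text
time: 26.07
tool_pos: [0.454, -0.3958, 0.2302]
tool_rot: [-3.141, -0.002, 1.572]
contact_force: [0.5, 0.1, 0.3]
opening: 0.0912
grip_force: 0.0
```

```bash
python3 -c "
from h import *
p,d=read_camera('top'); W=cloud('top',d); P=W[(d>0)]
a=np.radians(3.85); R=np.array([[np.cos(a),-np.sin(a)],[np.sin(a),np.cos(a)]])
for n,c,z in(('bottle',(.4355,.0972),.09),('jar',(.4418,.0034),.057),('tin',(.4482,-.0904),.079),('cup',(.4545,-.1842),.068)):
    s=P[(np.hypot(*(P[:,:2]-c).T)<.05)&(P[:,2]>z)&(P[:,2]<.11)]
    if len(s): m,r=cv2.minEnclosingCircle(s[:,:2].astype(np.float32)); print(n,len(s),(np.array(m)-c)@R*1e3,r,np.median(s[:,2]))
cv2.imwrite('pics/t6.png',p[140:290,220:460].repeat(3,0).repeat(3,1))
p,d=read_camera('scene'); cv2.imwrite('pics/s6.png',p[60:310,200:520].repeat(2,0).repeat(2,1))
s=robot.observe(); print(s['time'],s['tool_pos'],s['opening'])"
```

```text
bottle 60 [-0.5721 -0.9143] 0.009932579472661018 0.09535218598465738
jar 377 [-0.6254 -1.5745] 0.026472309604287148 0.06092580844079916
tin 327 [-1.6376 -1.0943] 0.024015726521611214 0.0839637605007106
cup 122 [-0.8417 -1.5149] 0.03306854888796806 0.07410804141962352
26.1667 [ 0.4545 -0.394   0.2309] 0.0912212739153192
```

View pics/t6.png

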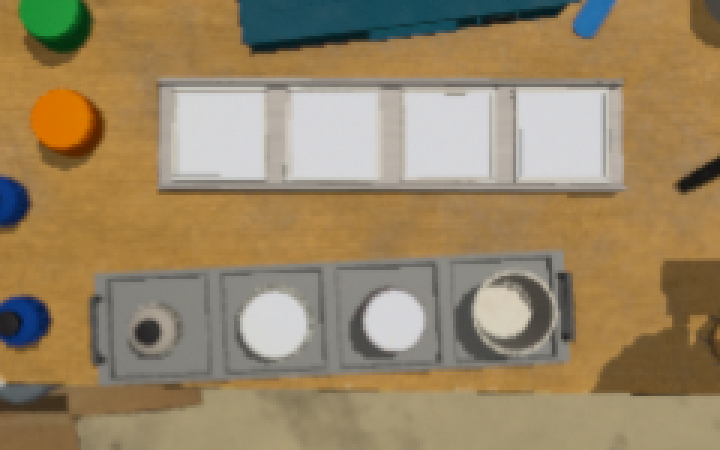

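View pics/s6.png

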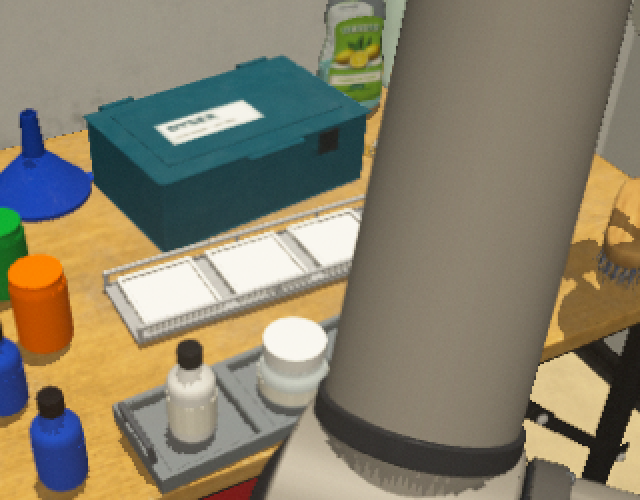

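All four stand upright in the stow rack, left to right: bottle (150,330), jar (275,325), tin (393,320), cup (515,313). Each is within 2 mm of its pocket's centre at the right height, the saucers are empty, and the gripper is clear. I'm handing in.

```bash
python3 -c "
from cell import robot
print(robot.hand_in())"
```

```text
the job is handed in; nothing more can be done
None
```

The bottle, jar, tin and cup now stand upright, left to right in the stow rack's pockets (the reverse of their starting order), each within about 2 mm of its pocket's centre; I handed the job in at about 26 s, with no result reported back.

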